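Index the reagent carousel to its green position and load the vial

TASK

Turn the reagent carousel clockwise (seen from above) until the green sector with its empty cup shows in the round window of the bridge, bring it firmly up against its red stop with about 10 N and keep that push on for at least half a second, never forcing the stop with more than 16 N. Then take the green-capped glass vial from the rack, lower it gently through the window into the green cup until it stands fully home, and let go, with the green sector still in the window and everything else left as it was.

Things in the scene. Friction and masses are not known exactly. Their poses are not given: they have to be found in the camera images.
- station: Fixed reagent station: white housing 260 x 260 mm, 40 mm high, a carousel on top. Origin at the centre of its underside, z up, on the carousel's axis. On its -y side a 90 x 90 mm bridge plate with a round window lies over the carousel's edge (underside 84 mm, top 90 mm above the table), carried by a wall at its outer edge.
- carousel: Aluminium disc, 176 mm across, top 52 mm above the table; six cups 60 degrees apart (tops 76 to 80 mm up), each on a coloured sector; only the green cup is empty. Origin on the axis, 42 mm up; x points at the green cup, y at the handle, z up. Even drag of about 3 N at the handle; stays where left. Starts about 1.0 to 1.7 rad short of the stop, where x is about the station's -y.
- handle (a point): Black upright round handle post on a lug at the carousel's rim, 100 mm from the axis, 14 mm diameter, standing from 52 to 125 mm above the table; this point is on its centreline, 107 mm above the table. Above 85 mm it is clear of the cups beside it.
- stop: Fixed red stop block 18 x 14 mm, top 64 mm above the table, on the station's +x side, 104 mm from the axis; origin at the centre of its foot. The lug under the handle meets its hand-set steel screw with the handle along the station's +x, or up to 5 mm (at the handle) before or past that: feel for it. Hard, no give. Force on it = push at the handle less the drag.
- window (a point): Centre of the round window (36 mm hole) in the bridge, at its top face, 90 mm above the table, 70 mm from the carousel's axis on the station's -y side.
- green_cup (a point): Centre of the inner floor of the green empty cup, 55 mm above the table; bore about 26.7 mm, 21 mm deep (rim 76 mm above the table).
- rack: Blue vial rack, fixed block 170 x 60 x 30 mm, long side along its x axis; three holes of 29 mm, 20 mm deep, 52 mm apart along x, one vial in each. Origin at the centre of its underside.
- vial_green_center (a point): Green-capped amber glass vial, 24 mm diameter, 80 mm high, 35 to 60 g, upright in the rack (base 10 mm above the table); the point is its centre, 40 mm above the base; z along the vial. Home in the cup its base is 55 mm and its top 135 mm above the table, bridge top 90 mm: hold it by the top 30 mm or so. Never press it on cup or bridge with over 20 N.
- vial_green: The same vial, origin at the centre of its base.
- vial_red: Red-capped vial of the same kind in the rack, to be left alone.
- vial_purple: Purple-capped vial of the same kind in the rack, to be left alone.
- wash_bottle: White bottle with a blue cap, 64 mm diameter, 170 mm high, to be left alone.
- tape_roll: Yellow roll of tape, 90 mm diameter, to be left alone.
- specimen_cup: Clear specimen cup, 64 mm diameter, 60 mm high, to be left alone.
- kit_carton: Paper-white carton 80 x 120 x 70 mm, to be left alone.
- tip_box: Grey and blue pipette tip box 90 x 125 x 60 mm, to be left alone.
Not all that is in view belongs to the job. What is shaped like the vial_green but black or grey is not meant.

How it is judged (in metres and radians):
On the way:
1. the green cup stands in the window (centres within 5 mm) and the carousel is pressed on its stop with more than 6 N for half a second (horizontal distance between green_cup and window below 0.005 m and contact force between carousel and stop above 6 N), for 0.5 s.
At the end, for the whole second after the job is handed in: The green cup is in the window (centres within 5 mm in plan); the green-capped vial stands in it at rest, within 4 mm of the cup's axis, its base within 2 mm of the cup's floor, tilted less than 0.12 rad, and released (horizontal distance between green_cup and window below 0.005 m and horizontal distance between vial_green_center and green_cup below 0.004 m and z of vial_green in the frame of green_cup below 0.002 m and angle between vial_green's own z axis and vertical below 0.12 rad and linear speed of vial_green below 0.01 m/s); the robot touches nothing.
It fails at once if the stop is forced with more than 16 N (contact force between carousel and stop above 16 N).
It fails at once if the glass vial is pressed on the carousel or the station with more than 20 N (contact force between vial_green and carousel above 20 N or contact force between vial_green and station above 20 N).
It fails at once if another vial or a bystander is moved by more than 15 mm (distance of any of vial_red, vial_purple, wash_bottle, tape_roll, specimen_cup, kit_carton, tip_box from where it was at the start of the episode above 0.015 m).
It also fails if it takes over 70 s, if anything falls off the work surface, if the arm or the gripper's body presses on something with over 40 N, if the wrist force passes 120 N, or if a joint passes its speed limit or range.

ROBOT

A 7-joint arm with a two-finger parallel gripper is mounted at the origin on the work surface. World frame = base frame: x ahead of the robot, y to its left, z up, the work surface at z = 0. Lengths are in mm, angles in rad, forces in N, time in s.
With the tool pointing down it reaches from about 400 to 875 mm from the base axis. Payload 4.4 kg.
Tool frame: the origin (TCP) lies at the very end of the fingers, on their centre line; the grasp point (between the pads) lies 19 mm behind it; z points along the fingers, y is the line along which they close (so a half turn about z gives the same grasp; the last joint's range is limited). The gripper opens to 85 mm and grips with 20 to 120 N. Pads are 22 mm wide; open, the fingers measure 114 mm over their backs; the gripper's body (76 mm by 85 mm) begins 54 mm behind the grasp point. The pads swing forward as they close: fully open they stand 13 mm farther back than shut.
Start: joints at [1.171, 0.628, 0.038, 1.517, -0.027, 0.996, -0.02], TCP at [212.991, -614.128, 231.313] pointing down, gripper open.
Joint ranges: [-3.06, 3.06], [-0.37, 2.12], [-1.25, 1.32], [0.18, 2.47], [-1.1, 4.24], [0.23, 1.98], [-2.94, 2.94]. Speed limits (rad/s): [2.57, 2.57, 3.14, 3.14, 3.14, 3.14, 3.14].

INTERFACE

Orientations are given as [roll, pitch, yaw] about the fixed x, y, z axes, in that order (R = Rz(yaw) Ry(pitch) Rx(roll)).
In Python, from cell import read_state, get_image, camera_info, finish_job gives the robot as it stands.
- The arm moves only by the tool play_rows, never from a script. Its argument "deltas" is one flat list of numbers, 7 for each row, row after row: the shift along the tool's x, y, z in mm, then the turn, a rotation vector about the tool's x, y, z in rad, then the opening, from 0 (shut) to 1 (fully open). In form: [dx, dy, dz, ax, ay, az, grip, dx, dy, dz, ax, ay, az, grip, ...]. A call has 1 to 10 rows; each row is the pose to reach, as a shift and turn from the pose commanded when the call began, along the tool's axes at that moment; what a row does not reach only later rows make up. A row lasts 1/8 s, in which the tool goes at most 62.5 mm and 10.7 degrees, less where a joint would pass 70% of its speed; a pose out of reach is approached as far as the arm can. A call with a gripper value outside its range is refused whole. The fingers move at their own pace and stop on an object; the grip force is fixed at half the most. Time passes only in rows, so rows that repeat a pose let the fingers close. It gives the time, the measured TCP pose, the force, the opening and the grip force at its end, in the units of the state.
- read_state(): the state, without advancing time (a new reading comes with each control period).
- get_image(name): name is "scene" or "top" or "wrist"; returns the picture (400x640x3 uint8, red, green, blue); there is no depth.
- camera_info(name): a dict with "fx", "fy", "cx", "cy" (pixels), "distortion" ([k1, k2, p1, p2, k3] as OpenCV has them; the pictures are not rectified), "T" (4x4, takes a point from camera to world coordinates). Camera axes: x right, y down, z forward; pixel columns grow to the right and rows downward; lengths in mm; the calibration is good to about 2 mm. A picture is of the moment at which its call begins: read the wrist's pose just before it. camera_info takes no time and is no camera call; for the wrist camera it gives the pose at the moment of the call.
- finish_job(): hands the job in; it is judged then, once.
The state is a dict: "clock": time; "qpos": joint angles; "qd": joint speeds; "tau": joint torques, N m; "eef_pos": TCP position; "tool_rot": TCP orientation; "force": force on the tool from outside, world axes, zero at the start; "torque": the same for the moment, N m; "width": finger opening in mm; "gripper_force": force on a finger pad.
Only numpy, scipy, OpenCV 4.12 (cv2) and the standard library are available. Lean on these libraries where they do the work, as an engineer would, in place of code of your own. Each camera call takes 0.05 s, during which the arm holds its last target. There are 200 camera calls.

## Working session

There is one attempt and no reset: what is moved stays moved. The work goes in short steps, Python scripts to look and compute and a tool call to move; the robot and the scene stay as the last step left them, time stands still between calls to the robot, and variables do not carry over. Pictures are saved under pics/ and viewed, at most 10 in all, crops included, and the job is handed in when it is done.

Besides the shell and the picture viewer there is one more tool, called after "Call:" as name(argument=value, ...) on one line, values as JSON. play_rows: Moves the arm, as the interface text tells. Its arguments: {"type":"object","properties":{"deltas":{"type":"array"}},"required":["deltas"]}

```bash
mkdir -p pics; ls; cat > h.py <<'E'
import numpy as np, cv2
from cell import *
def ray(name,uv,info=None):
    c=info or camera_info(name)
    K=np.array([[c['fx'],0,c['cx']],[0,c['fy'],c['cy']],[0,0,1]])
    p=cv2.undistortPoints(np.array(uv,float).reshape(-1,1,2),K,np.array(c['distortion']))[:,0]
    T=np.array(c['T']); d=np.c_[p,np.ones(len(p))]@T[:3,:3].T
    return T[:3,3],d
def onz(name,uv,z,info=None):
    o,d=ray(name,uv,info); return o+d*((z-o[2])/d[:,2])[:,None]
def proj(name,P,info=None):
    c=info or camera_info(name)
    K=np.array([[c['fx'],0,c['cx']],[0,c['fy'],c['cy']],[0,0,1]])
    Ti=np.linalg.inv(np.array(c['T'])); r=cv2.Rodrigues(Ti[:3,:3])[0]
    return cv2.projectPoints(np.array(P,float).reshape(-1,1,3),r,Ti[:3,3],K,np.array(c['distortion']))[0][:,0]
def save(name,f):
    im=get_image(name); cv2.imwrite('pics/'+f,im[:,:,::-1]); return im
E
python3 - <<'E'
from h import *
s=read_state(); print(s['eef_pos'],s['tool_rot'],s['force'],s['width'])
for n in('top','scene'):
    save(n,n+'0.png'); print(n,camera_info(n)['T'])
E
```

```text
pics
[ 212.79063782 -613.53889363  230.40962098] [-3.13974521e+00  4.10849763e-05  3.33792136e-01] [-0.16992644  0.63989681 -0.12846929] 85.26570939977998
top [[-3.08123542e-02 -9.79249521e-01  2.00302209e-01  2.88628834e+02]
 [-9.99521543e-01  2.96461307e-02 -8.81993517e-03  2.42551812e+01]
 [ 2.69873182e-03 -2.00478136e-01 -9.79694459e-01  1.22894243e+03]
 [ 0.00000000e+00  0.00000000e+00  0.00000000e+00  1.00000000e+00]]
scene [[ 8.19400129e-01  3.12775967e-01 -4.80369258e-01  1.23188510e+03]
 [ 5.73061209e-01 -4.27130776e-01  6.99399851e-01 -1.04671396e+03]
 [ 1.35749709e-02 -8.48369315e-01 -5.29230786e-01  9.18158261e+02]
 [ 0.00000000e+00  0.00000000e+00  0.00000000e+00  1.00000000e+00]]
```

View pics/top0.png

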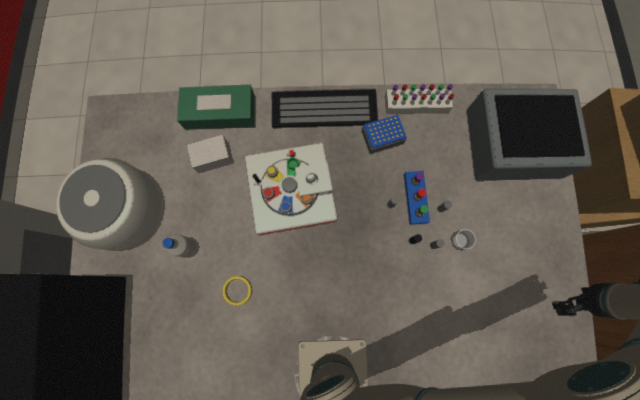

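View pics/scene0.png

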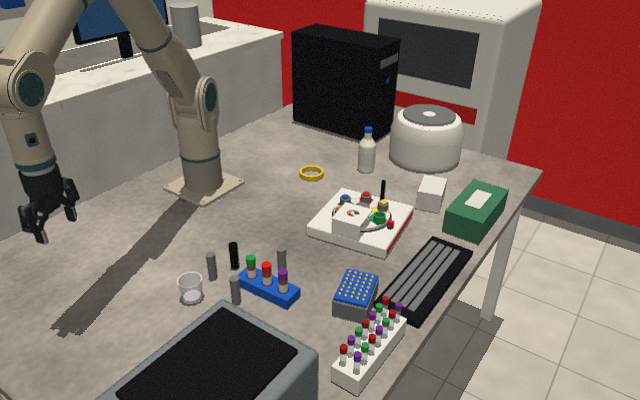

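```bash
python3 - <<'E'
from h import *
im=cv2.imread('pics/top0.png')
a=cv2.resize(im[135:245,235:345],(600,600),interpolation=cv2.INTER_CUBIC); b=cv2.resize(im[155:255,375:485],(200*2,364),interpolation=cv2.INTER_CUBIC)
c=np.zeros((600,800,3),np.uint8); c[:400,:400]=cv2.resize(a,(400,400)); c[:364,400:]=b
cv2.imwrite('pics/crop0.png',c)
def P(n,uv,z): print(n,onz('top',uv,z).round(0).tolist())
P('hub',[(289,185)],60);P('handle',[(257,179)],115);P('stop',[(292,154)],64);P('window',[(311,179)],90);P('greencap',[(424,210)],90);P('red',[(421,194)],90);P('purple',[(418,178)],90)
P('rackcorners',[(404,173),(424,171),(430,221),(410,224)],30)
P('housing',[(246,155),(326,145),(336,219),(255,231)],40)
P('bottlecap',[(168,243)],165);P('cup',[(463,240)],50);P('grey',[(446,205),(437,244),(415,239),(392,203)],80);P('tip',[(385,132)],60)
E
```

```text
hub [[579.0, 119.0, 60.0]]
handle [[586.0, 210.0, 115.0]]
stop [[678.0, 108.0, 64.0]]
window [[588.0, 49.0, 90.0]]
greencap [[482.0, -289.0, 90.0]]
red [[531.0, -284.0, 90.0]]
purple [[582.0, -279.0, 90.0]]
rackcorners [[615.0, -250.0, 30.0], [620.0, -316.0, 30.0], [456.0, -322.0, 30.0], [449.0, -257.0, 30.0]]
housing [[688.0, 258.0, 40.0], [714.0, -1.0, 40.0], [470.0, -25.0, 40.0], [440.0, 228.0, 40.0]]
bottlecap [[397.0, 451.0, 165.0]]
cup [[390.0, -415.0, 50.0]]
grey [[497.0, -361.0, 80.0], [379.0, -323.0, 80.0], [396.0, -257.0, 80.0], [508.0, -195.0, 80.0]]
tip [[745.0, -193.0, 60.0]]
```

View pics/crop0.png

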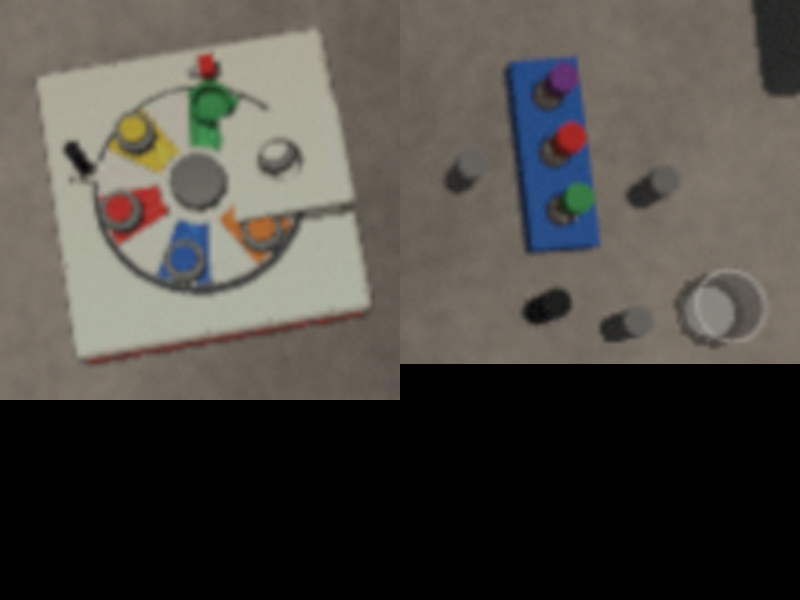

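Candidates for the vial: green cap (424,210) in the blue rack (chosen; the crop shows green at the end of the 3-hole rack). Look-alikes are the black (415,239) and grey (392,203), (437,244), (447,206) vials, plus the small green caps in the white tube rack (385–450,95). In the station crop the handle is on the left at (257,179), the green sector at the top (293,165), the stop at (292,154) and the window at (312,178).

```bash
cat >> h.py <<'E'
import json,os
from scipy.spatial.transform import Rotation as Ro
def plan(wps,save_=True,start=None):
    """wps: (x,y,z,yaw,grip) -> flat deltas from commanded pose in cmd.json; saves new commanded pose"""
    p0,q0=(json.load(open('cmd.json')) if os.path.exists('cmd.json') else ([212.991,-614.128,231.313],Ro.from_euler('xyz',[-3.1397,0,.3338]).as_quat().tolist()))
    R0=Ro.from_quat(q0); out=[]
    for x,y,z,w,g in wps:
        d=R0.inv().apply(np.array([x,y,z])-p0).round(1); r=(R0.inv()*Ro.from_euler('xyz',[np.pi,0,w])).as_rotvec().round(3)
        out+=d.tolist()+r.tolist()+[g]
    json.dump([(np.array(p0)+R0.apply(d)).tolist(),(R0*Ro.from_rotvec(r)).as_quat().tolist()],open('cmd.json','w'))
    print(len(wps),json.dumps(out).replace(' ',''))
def st():
    s=read_state(); print('t',round(s['clock'],2),'p',s['eef_pos'].round(1),'rot',s['tool_rot'].round(3),'F',s['force'].round(2),'w',round(s['width'],1),'gf',round(s['gripper_force'],1)); return s
E
python3 - <<'E'
from h import *
c=camera_info('wrist'); T=np.array(c['T']); s=st()
Rt=Ro.from_euler('xyz',s['tool_rot']).as_matrix()
print('cam in tool',(Rt.T@(T[:3,3]-s['eef_pos'])).round(1),(Rt.T@T[:3,:3]).round(2).tolist(),c['fx'],c['cx'],c['cy'])
A=np.array([212.991,-614.128,231.313]);
w=lambda f,B,y:tuple(A+f*(np.array(B)-A))+(y,1)
B=[520,119,330]
N=14
W=[w((i+1)/N,B,.334+(1.49-.334)*(i+1)/N) for i in range(N)]
plan(W[:8]); plan(W[8:]+[W[-1]]*2)
E
```

```text
t 0.1 p [ 212.8 -613.6  230.5] rot [-3.14  -0.     0.334] F [ 0.   -0.12 -0.08] w 85.3 gf 0.0
cam in tool [ 7.380e+01 -1.000e-01 -1.431e+02] [[-0.0, -0.96, -0.29], [1.0, -0.0, 0.0], [-0.0, -0.29, 0.96]] 323.86205677052425 325.7437960672733 201.09383377475098
8 [37.9,-42.3,-7.0,-0.002,-0.0,-0.083,1,75.8,-84.6,-13.9,-0.002,-0.0,-0.165,1,113.6,-126.9,-20.9,-0.002,-0.0,-0.248,1,151.5,-169.2,-27.9,-0.002,-0.0,-0.33,1,189.4,-211.5,-34.8,-0.002,-0.0,-0.413,1,227.3,-253.8,-41.8,-0.002,-0.0,-0.496,1,265.1,-296.1,-48.8,-0.002,-0.001,-0.578,1,303.0,-338.4,-55.8,-0.002,-0.001,-0.661,1]
8 [55.9,-10.2,-7.0,0.0,0.0,-0.082,1,111.7,-20.3,-14.1,0.0,0.0,-0.165,1,167.6,-30.4,-21.2,-0.0,0.0,-0.247,1,223.5,-40.5,-28.2,-0.0,0.0,-0.33,1,279.3,-50.7,-35.3,-0.0,0.0,-0.413,1,335.2,-60.8,-42.4,-0.0,0.0,-0.495,1,335.2,-60.8,-42.4,-0.0,0.0,-0.495,1,335.2,-60.8,-42.4,-0.0,0.0,-0.495,1]
```

Call:
play_rows(deltas=[37.9,-42.3,-7.0,-0.002,0,-0.083,1,75.8,-84.6,-13.9,-0.002,0,-0.165,1,113.6,-126.9,-20.9,-0.002,0,-0.248,1,151.5,-169.2,-27.9,-0.002,0,-0.33,1,189.4,-211.5,-34.8,-0.002,0,-0.413,1,227.3,-253.8,-41.8,-0.002,0,-0.496,1,265.1,-296.1,-48.8,-0.002,-0.001,-0.578,1,303.0,-338.4,-55.8,-0.002,-0.001,-0.661,1])

```text
clock: 1.1
eef_pos: [388.7, -193.4, 287.3]
tool_rot: [3.14, 0.002, 0.997]
force: [0.4, -0.8, -0.2]
width: 85.4
gripper_force: 0.0
```

```bash
python3 - <<'E'
from h import *
json.dump(camera_info('wrist')|{'T':np.array(camera_info('wrist')['T']).tolist()},open('w0.json','w'),default=lambda a:np.array(a).tolist()); save('wrist','w0.png'); st()
E
```

```text
t 1.15 p [ 392.3 -185.6  288.3] rot [ 3.139 -0.004  1.01 ] F [2.46 6.29 0.89] w 85.2 gf 0.0
```

Call:
play_rows(deltas=[55.9,-10.2,-7.0,0,0,-0.082,1,111.7,-20.3,-14.1,0,0,-0.165,1,167.6,-30.4,-21.2,0,0,-0.247,1,223.5,-40.5,-28.2,0,0,-0.33,1,279.3,-50.7,-35.3,0,0,-0.413,1,335.2,-60.8,-42.4,0,0,-0.495,1,335.2,-60.8,-42.4,0,0,-0.495,1,335.2,-60.8,-42.4,0,0,-0.495,1])

```text
clock: 2.15
eef_pos: [519.6, 118.3, 328.2]
tool_rot: [-3.141, 0.003, 1.489]
force: [0.2, -0.8, 0.3]
width: 85.4
gripper_force: 0.0
```

```bash
python3 - <<'E'
from h import *
json.dump(camera_info('wrist'),open('w1.json','w'),default=lambda a:np.array(a).tolist()); save('wrist','w1.png'); st()
print(json.load(open('cmd.json'))[0])
E
```

```text
t 2.2 p [519.5 117.6 328.3] rot [-3.141  0.004  1.488] F [ 0.64 -1.02  0.85] w 85.3 gf 0.0
[520.0207839308923, 119.0138941953984, 330.01518164792975]
```

View pics/w1.png

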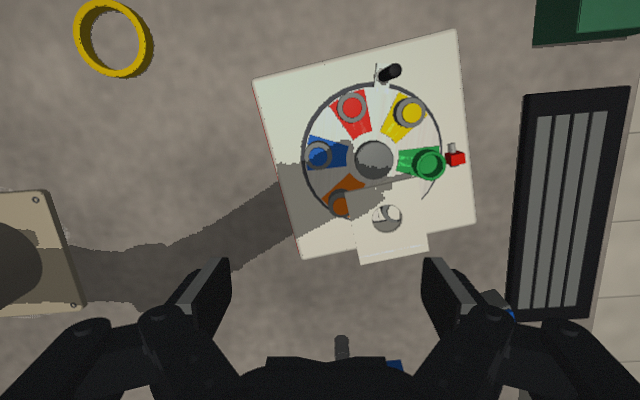

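View pics/w0.png

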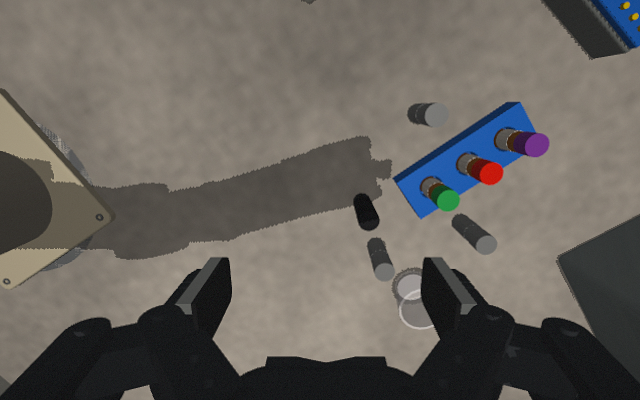

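w1 shows the station: green cup rim at (428,163), handle top at (393,71) with lug at (381,80), red stop (456,157), window (387,218). w0 shows the rack with the green cap at (447,200), red (490,173) and purple (537,145).

```bash
python3 - <<'E'
from h import *
c=json.load(open('w1.json')); f=lambda uv,z:onz('w',uv,z,c)
C=f([(252,80),(457,28),(476,222),(302,259)],40)
print(C.round(0).tolist(),'mean',C.mean(0).round(1))
for i in range(4): 
    d=C[(i+1)%4]-C[i]; print(np.hypot(*d[:2]).round(1),np.arctan2(d[1],d[0]).round(3),end=' ')
im=cv2.imread('pics/w1.png'); h=cv2.cvtColor(im,cv2.COLOR_BGR2HSV)
def blob(im,lo,hi,box):
    h=cv2.cvtColor(im,cv2.COLOR_BGR2HSV);m=cv2.inRange(h,lo,hi); k=np.zeros_like(m);x0,y0,x1,y1=box;k[y0:y1,x0:x1]=255
    n,l,s,ce=cv2.connectedComponentsWithStats(m&k); i=1+np.argmax(s[1:,4]); print(ce[i].round(1),s[i].tolist()); return (l==i).astype(np.uint8),ce[i]
print(); print('black'); m,_=blob(im,(0,0,0),(180,255,45),(375,55,410,90))
ys,xs=np.nonzero(m); print(xs.min(),xs.max(),ys.min(),ys.max())
print('hub',f([(375,159)],60).round(1)); print('cup',f([(428,163)],76).round(1),'win',f([(387,218.5)],90).round(1),'handle top',f([(395,70)],125).round(1),'lugbase',f([(381,80)],52),'stop',f([(456,157)],64).round(1))
c2=json.load(open('w0.json')); im=cv2.imread('pics/w0.png')
for n,lo,hi,b in (('g',(40,80,40),(85,255,255),(425,180,470,220)),('r',(0,150,80),(8,255,255),(470,155,510,190)),('p',(125,60,40),(165,255,255),(510,130,560,160))):
    m,ce=blob(im,lo,hi,b); print(n,onz('w',[ce],88,c2).round(1))
I=cv2.imread('pics/top0.png')
m,ce=blob(I,(40,80,40),(85,255,255),(415,200,432,220)); print('top g',onz('top',[ce],86).round(1))
E
```

```text
[[436.0, 225.0, 40.0], [688.0, 263.0, 40.0], [724.0, 12.0, 40.0], [473.0, -25.0, 40.0]] mean [580.3 118.8  40. ]
254.8 0.147 252.9 -1.427 254.5 -2.992 253.6 1.716 
black
[389.6  72.5] [379, 64, 22, 18, 251]
379 400 64 81
hub [[582.5 117.6  60. ]]
cup [[645.  110.2  76. ]] win [[590.5  46.9  90. ]] handle top [[596.5 216.6 125. ]] lugbase [[594.35895998 211.81240715  52.        ]] stop [[683.6 112.4  64. ]]
[445.  197.9] [431, 185, 29, 27, 546]
g [[ 484.9 -287.3   88. ]]
[487.7 171.5] [472, 159, 31, 26, 561]
r [[ 536.7 -285.5   88. ]]
[531.  143.7] [513, 132, 36, 25, 720]
p [[ 586.9 -282.9   88. ]]
[423.2 209.5] [419, 206, 9, 8, 59]
top g [[ 483.9 -287.8   86. ]]
```

```bash
python3 - <<'E'
from h import *
x,y=595.5,217.7
plan([(557,168,280,1.45,1),(x,y,230,1.42,1),(x,y,200,1.42,1),(x,y,160,1.42,.8),(x,y,125,1.42,.8),(x,y,93,1.42,.8),(x,y,93,1.42,.25),(x,y,93,1.42,.25),(x,y,93,1.42,.25)])
E
```

```text
9 [51.8,32.9,50.0,-0.0,0.0,0.04,1,104.5,67.3,100.0,-0.0,0.0,0.07,1,104.5,67.3,130.0,-0.0,0.0,0.07,1,104.5,67.3,170.0,-0.0,0.0,0.07,0.8,104.5,67.3,205.0,-0.0,0.0,0.07,0.8,104.6,67.3,237.0,-0.0,0.0,0.07,0.8,104.6,67.3,237.0,-0.0,0.0,0.07,0.25,104.6,67.3,237.0,-0.0,0.0,0.07,0.25,104.6,67.3,237.0,-0.0,0.0,0.07,0.25]
```

Call:
play_rows(deltas=[51.8,32.9,50,0,0,0.04,1,104.5,67.3,100,0,0,0.07,1,104.5,67.3,130,0,0,0.07,1,104.5,67.3,170,0,0,0.07,0.8,104.5,67.3,205,0,0,0.07,0.8,104.6,67.3,237,0,0,0.07,0.8,104.6,67.3,237,0,0,0.07,0.25,104.6,67.3,237,0,0,0.07,0.25,104.6,67.3,237,0,0,0.07,0.25])

```text
clock: 3.32
eef_pos: [596.8, 217.5, 93.6]
tool_rot: [3.138, 0.001, 1.419]
force: [-0.1, 0.3, 0.7]
width: 21.2
gripper_force: 0.0
```

```bash
python3 - <<'E'
from h import *
st(); save('wrist','w2.png'); json.dump(camera_info('wrist'),open('w2.json','w'),default=lambda a:np.array(a).tolist())
def arc(phis,extra=0):
    C=np.array([580.5,118.8]);return [(C[0]+100*np.cos(p),C[1]+100*np.sin(p),93,p,.25) for p in phis]
plan(arc(1.42-.11*np.arange(1,10)))
E
```

```text
t 3.33 p [596.8 217.5  93.6] rot [3.138e+00 1.000e-03 1.419e+00] F [-0.11  0.34  0.7 ] w 21.2 gf 0.0
9 [-0.7,11.0,-0.0,-0.0,0.0,0.11,0.25,-2.5,21.8,-0.0,-0.0,0.0,0.22,0.25,-5.5,32.4,-0.0,-0.0,0.0,0.33,0.25,-9.6,42.6,-0.0,-0.0,0.0,0.44,0.25,-14.8,52.3,-0.0,-0.0,0.0,0.55,0.25,-21.1,61.3,-0.0,0.0,0.0,0.66,0.25,-28.3,69.6,-0.0,0.0,0.0,0.77,0.25,-36.3,77.1,-0.0,0.0,0.0,0.88,0.25,-45.2,83.6,-0.0,0.0,0.0,0.99,0.25]
```

View pics/w2.png

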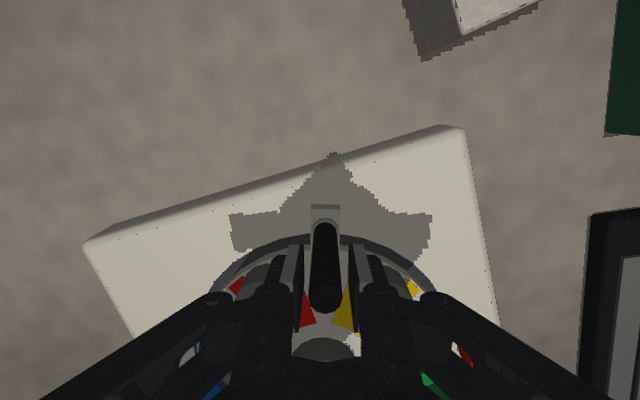

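The post (black, 325,265) is caged between the fingers. Sweeping it along the arc.

Call:
play_rows(deltas=[-0.7,11,0,0,0,0.11,0.25,-2.5,21.8,0,0,0,0.22,0.25,-5.5,32.4,0,0,0,0.33,0.25,-9.6,42.6,0,0,0,0.44,0.25,-14.8,52.3,0,0,0,0.55,0.25,-21.1,61.3,0,0,0,0.66,0.25,-28.3,69.6,0,0,0,0.77,0.25,-36.3,77.1,0,0,0,0.88,0.25,-45.2,83.6,0,0,0,0.99,0.25])

```text
clock: 4.5
eef_pos: [670.6, 161.8, 92.8]
tool_rot: [-3.141, 0.001, 0.427]
force: [-2.4, 2.4, 0.8]
width: 21.5
gripper_force: 1.5
```

```bash
python3 - <<'E'
from h import *
s=st(); p=s['tool_rot'][2]; print('Ft',s['force'][:2]@[np.sin(p),-np.cos(p)])
C=np.array([580.5,118.8]);arc=[(C[0]+100*np.cos(p),C[1]+100*np.sin(p),93,p,.25) for p in [.38,.34,.30,.27]]
plan(arc+arc[-1:])
E
```

```text
t 4.5 p [670.6 161.8  92.8] rot [-3.141e+00  1.000e-03  4.270e-01] F [-2.45  2.39  0.84] w 21.5 gf 1.5
Ft -3.1859633836439505
5 [-0.1,5.0,-0.0,0.0,0.0,0.05,0.25,-0.4,9.0,-0.0,0.0,0.0,0.09,0.25,-0.8,13.0,-0.0,0.0,0.0,0.13,0.25,-1.2,15.9,-0.0,0.0,0.0,0.16,0.25,-1.2,15.9,-0.0,0.0,0.0,0.16,0.25]
```

Call:
play_rows(deltas=[-0.1,5,0,0,0,0.05,0.25,-0.4,9,0,0,0,0.09,0.25,-0.8,13,0,0,0,0.13,0.25,-1.2,15.9,0,0,0,0.16,0.25,-1.2,15.9,0,0,0,0.16,0.25])

```text
clock: 5.12
eef_pos: [677.6, 144.9, 92.1]
tool_rot: [3.139, -0.001, 0.269]
force: [-0.1, 1.3, 1.2]
width: 21.6
gripper_force: 0.8
```

```bash
cat >> h.py <<'E'
def arcp(phis,z=93,g=.25):
    s=st(); p=s['tool_rot'][2]; d=s['eef_pos'][:2]-[580.5,118.8]; print('Ft',-(s['force'][:2]@[np.sin(p),-np.cos(p)]),'Fr',s['force'][:2]@[np.cos(p),np.sin(p)],'phi',np.arctan2(d[1],d[0]),'r',np.hypot(*d),'eef',s['eef_pos'])
    plan([(580.5+100*np.cos(p),118.8+100*np.sin(p),z,p,g) for p in phis])
E
python3 - <<'E'
from h import *
arcp([.255,.24,.225,.21,.195,.18])
E
```

```text
t 5.12 p [677.6 144.9  92.1] rot [ 3.139e+00 -1.000e-03  2.690e-01] F [-0.06  1.25  1.2 ] w 21.6 gf 0.8
Ft 1.2223773016973023 Fr 0.27599730652829413 phi 0.2628611745291906 r 100.57652255097443 eef [677.6217664  144.93425684  92.12518076]
6 [-0.1,1.5,-0.0,0.0,0.0,0.015,0.25,-0.1,3.0,-0.0,0.0,0.0,0.03,0.25,-0.1,4.5,-0.0,0.0,0.0,0.045,0.25,-0.2,6.0,-0.0,0.0,0.0,0.06,0.25,-0.3,7.5,-0.0,0.0,0.0,0.075,0.25,-0.4,9.0,-0.0,0.0,0.0,0.09,0.25]
```

Call:
play_rows(deltas=[-0.1,1.5,0,0,0,0.015,0.25,-0.1,3,0,0,0,0.03,0.25,-0.1,4.5,0,0,0,0.045,0.25,-0.2,6,0,0,0,0.06,0.25,-0.3,7.5,0,0,0,0.075,0.25,-0.4,9,0,0,0,0.09,0.25])

```text
clock: 5.88
eef_pos: [679.4, 136.5, 92.1]
tool_rot: [3.139, -0.001, 0.179]
force: [-0.1, 4.0, 2.1]
width: 21.2
gripper_force: 1.5
```

```bash
python3 - <<'E'
from h import *
arcp([.174,.168,.162,.156])
E
```

```text
t 5.88 p [679.4 136.5  92.1] rot [ 3.139e+00 -1.000e-03  1.790e-01] F [-0.08  4.    2.12] w 21.2 gf 1.5
Ft 3.9504743072685486 Fr 0.6332025154132063 phi 0.17685142028397627 r 100.49473077484403 eef [679.42726462 136.48013655  92.06566657]
4 [-0.0,0.6,-0.0,0.0,0.0,0.006,0.25,-0.0,1.2,-0.0,0.0,0.0,0.012,0.25,-0.1,1.8,-0.0,0.0,0.0,0.018,0.25,-0.1,2.4,-0.0,0.0,0.0,0.024,0.25]
```

Call:
play_rows(deltas=[0,0.3,0,0,0,0.003,0.25,0,0.6,0,0,0,0.006,0.25,0,0.9,0,0,0,0.009,0.25,0,1.2,0,0,0,0.012,0.25])

```text
clock: 6.38
eef_pos: [679.3, 135.4, 91.9]
tool_rot: [3.139, -0.0, 0.168]
force: [1.8, 3.3, 1.9]
width: 21.3
gripper_force: 1.5
```

Call:
play_rows(deltas=[0,0.3,0,0,0,0.003,0.25,0,0.6,0,0,0,0.006,0.25,0,0.9,0,0,0,0.009,0.25,0,1.2,0,0,0,0.012,0.25])

```text
clock: 6.88
eef_pos: [679.4, 134.1, 91.9]
tool_rot: [3.139, 0.0, 0.156]
force: [1.8, 2.7, 1.5]
width: 21.3
gripper_force: 1.5
```

Call:
play_rows(deltas=[0,0.3,0,0,0,0.003,0.25,0,0.6,0,0,0,0.006,0.25,0,0.9,0,0,0,0.009,0.25,0,1.2,0,0,0,0.012,0.25])

```text
clock: 7.38
eef_pos: [679.5, 132.9, 91.9]
tool_rot: [3.139, 0.0, 0.144]
force: [1.2, 4.0, 0.7]
width: 21.3
gripper_force: 1.6
```

Call:
play_rows(deltas=[0,0.3,0,0,0,0.003,0.25,0,0.6,0,0,0,0.006,0.25,0,0.9,0,0,0,0.009,0.25,0,1.2,0,0,0,0.012,0.25])

```text
clock: 7.88
eef_pos: [679.5, 132.7, 91.9]
tool_rot: [3.141, 0.0, 0.132]
force: [0.9, 5.4, 0.7]
width: 21.4
gripper_force: 2.7
```

Call:
play_rows(deltas=[0,0.4,0,0,0,0,0.25,0,0.8,0,0,0,0,0.25,0,0.8,0,0,0,0,0.25])

```text
clock: 8.25
eef_pos: [679.5, 132.7, 91.9]
tool_rot: [3.141, 0.0, 0.133]
force: [1.0, 6.4, 0.9]
width: 21.2
gripper_force: 3.1
```

Call:
play_rows(deltas=[0,0.8,0,0,0,0,0.25,0,1.6,0,0,0,0,0.25,0,2,0,0,0,0,0.25,0,2,0,0,0,0,0.25])

```text
clock: 8.75
eef_pos: [679.5, 132.6, 91.9]
tool_rot: [-3.14, -0.0, 0.134]
force: [0.8, 9.4, 0.4]
width: 21.3
gripper_force: 4.4
```

1.5 N/mm; need about 13 N at the handle.

Call:
play_rows(deltas=[0,0.7,0,0,0,0,0.25,0,1.4,0,0,0,0,0.25,0,2.1,0,0,0,0,0.25,0,2.1,0,0,0,0,0.25,0,2.1,0,0,0,0,0.25])

```text
clock: 9.38
eef_pos: [679.5, 132.6, 91.9]
tool_rot: [-3.137, -0.0, 0.135]
force: [0.7, 10.8, -0.6]
width: 21.7
gripper_force: 5.8
```

Call:
play_rows(deltas=[0,0.8,0,0,0,0,0.25,0,1.6,0,0,0,0,0.25,0,1.6,0,0,0,0,0.25,0,1.6,0,0,0,0,0.25])

```text
clock: 9.88
eef_pos: [679.6, 132.5, 91.9]
tool_rot: [-3.135, -0.0, 0.135]
force: [0.4, 14.0, -0.5]
width: 21.4
gripper_force: 6.9
```

Call:
play_rows(deltas=[0,0,0,0,0,0,0.25,0,0,0,0,0,0,0.25,0,0,0,0,0,0,0.25,0,0,0,0,0,0,0.25,0,0,0,0,0,0,0.25,0,0,0,0,0,0,0.25,0,0,0,0,0,0,0.25])

```text
clock: 10.75
eef_pos: [679.5, 132.5, 91.9]
tool_rot: [-3.135, -0.0, 0.135]
force: [0.0, 14.3, -0.9]
width: 21.6
gripper_force: 6.9
```

Call:
play_rows(deltas=[0,-3,0,0,0,0,0.25,0,-7,0,0,0,0,0.25,0,-10.5,0,0,0,0,0.25,0,-10.5,0,0,0,0,0.35,0,-10.5,0,0,0,0,0.5,0,-10.5,-40,0,0,0,0.5,0,-10.5,-90,0,0,0,0.6,0,-10.5,-150,0,0,0,0.8,0,-10.5,-200,0,0,0,0.8])

```text
clock: 11.88
eef_pos: [679.4, 135.2, 294.5]
tool_rot: [3.139, -0.002, 0.131]
force: [0.6, 0.4, -0.1]
width: 68.2
gripper_force: 0.0
```

```bash
python3 - <<'E'
from h import *
s=st()
y=.132; p=[679.6+(6.5-10.5)*np.sin(y),132.0-(6.5-10.5)*np.cos(y),293]
json.dump([p,Ro.from_euler('xyz',[np.pi,0,y]).as_quat().tolist()],open('cmd.json','w')); print(p)
B=np.array([560,49,270]);P=np.array(p)
plan([tuple(P+(B-P)*f)+(y,.8) for f in(.25,.5,.75,1,1,1)])
E
```

```text
t 11.88 p [679.4 135.2 294.5] rot [ 3.139e+00 -2.000e-03  1.310e-01] F [ 0.58  0.45 -0.08] w 68.2 gf 0.0
[np.float64(679.0735319767326), np.float64(135.96520256991707), 293]
6 [-32.4,17.6,5.8,0.0,-0.0,0.0,0.8,-64.7,35.3,11.5,0.0,-0.0,0.0,0.8,-97.1,52.9,17.3,0.0,-0.0,0.0,0.8,-129.5,70.5,23.0,0.0,-0.0,0.0,0.8,-129.5,70.5,23.0,0.0,-0.0,0.0,0.8,-129.5,70.5,23.0,0.0,-0.0,0.0,0.8]
```

Call:
play_rows(deltas=[-32.4,17.6,5.8,0,0,0,0.8,-64.7,35.3,11.5,0,0,0,0.8,-97.1,52.9,17.3,0,0,0,0.8,-129.5,70.5,23,0,0,0,0.8,-129.5,70.5,23,0,0,0,0.8,-129.5,70.5,23,0,0,0,0.8])

```text
clock: 12.62
eef_pos: [560.9, 49.3, 269.5]
tool_rot: [3.14, -0.002, 0.131]
force: [0.4, 0.3, 0.9]
width: 68.3
gripper_force: 0.0
```

```bash
python3 - <<'E'
from h import *
st(); json.dump(camera_info('wrist'),open('w3.json','w'),default=lambda a:np.array(a).tolist()); save('wrist','w3.png')
im=cv2.imread('pics/w3.png'); a=proj('w',[[591,49,90]],json.load(open('w3.json')))[0]; print(a)
x,y=a.astype(int); x0=max(0,x-80);y0=max(0,y-60); print(x0,y0)
cv2.imwrite('pics/w3c.png',cv2.resize(im[y0:y0+120,x0:x0+160],(800,600),interpolation=cv2.INTER_CUBIC))
E
```

```text
t 12.62 p [560.9  49.3 269.5] rot [ 3.14e+00 -2.00e-03  1.31e-01] F [0.43 0.34 0.91] w 68.3 gf 0.0
[329.52929152 149.77216361]
249 89
```

View pics/w3c.png

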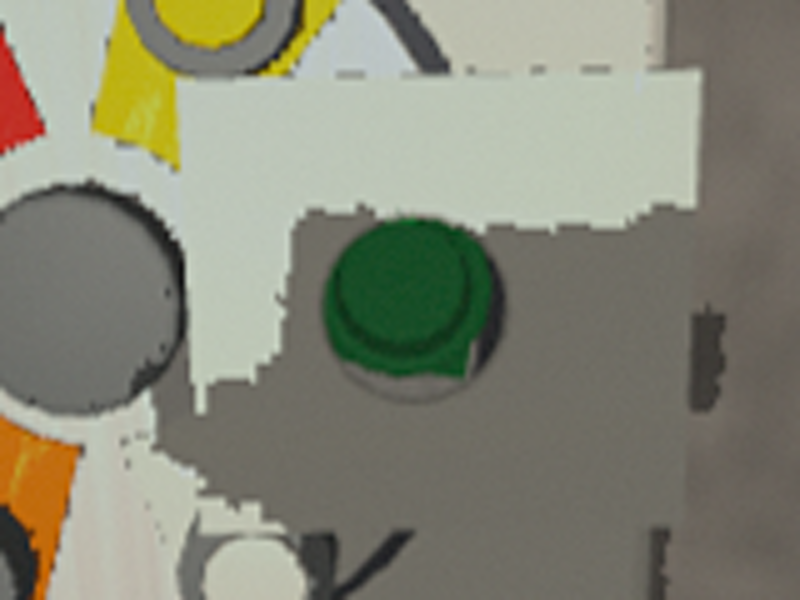

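The crop shows the green empty cup in the window: window centre is about (332,150.8) in full-image pixels, bore rim about (329.6,147).

```bash
python3 - <<'E'
from h import *
c=json.load(open('w3.json'))
print('win',onz('w',[(332,150.8)],90,c).round(1),'rim',onz('w',[(329.6,147)],76,c).round(1),'floor',onz('w',[(403/5+249,283/5+89)],55,c).round(1), 'hub',onz('w',[(249+79/5,89+300/5)],60,c))
cup=np.array([580.5,118.8]); print(cup+70*np.array([np.sin(.132+.037),-np.cos(.132+.037)]))
p=np.array(json.load(open('cmd.json'))[0]); B=np.array([440,-287,270])
W=[tuple(p+(B-p)*f)+(.132-.1*f,.8) for f in np.linspace(0,1,9)[1:]]; plan(W+W[-1:]*2)
E
```

```text
win [[590.3  46.4  90. ]] rim [[592.   48.9  76. ]] floor [[590.9  48.4  55. ]] hub [[578.67782344 117.69769751  60.        ]]
[592.27376759  49.79725805]
10 [-20.4,39.7,0.0,-0.0,-0.0,0.013,0.8,-40.8,79.3,0.0,0.0,-0.0,0.025,0.8,-61.2,119.0,0.0,0.0,-0.0,0.037,0.8,-81.6,158.7,0.0,-0.0,-0.0,0.05,0.8,-102.0,198.3,0.0,-0.0,-0.0,0.063,0.8,-122.4,238.0,0.0,-0.0,-0.0,0.075,0.8,-142.8,277.7,0.0,0.0,-0.0,0.088,0.8,-163.2,317.3,0.0,-0.0,-0.0,0.1,0.8,-163.2,317.3,0.0,-0.0,-0.0,0.1,0.8,-163.2,317.3,0.0,-0.0,-0.0,0.1,0.8]
```

Call:
play_rows(deltas=[-20.4,39.7,0,0,0,0.013,0.8,-40.8,79.3,0,0,0,0.025,0.8,-61.2,119,0,0,0,0.037,0.8,-81.6,158.7,0,0,0,0.05,0.8,-102,198.3,0,0,0,0.063,0.8,-122.4,238,0,0,0,0.075,0.8,-142.8,277.7,0,0,0,0.088,0.8,-163.2,317.3,0,0,0,0.1,0.8,-163.2,317.3,0,0,0,0.1,0.8,-163.2,317.3,0,0,0,0.1,0.8])

```text
clock: 13.92
eef_pos: [441.1, -286.1, 269.6]
tool_rot: [3.14, -0.001, 0.033]
force: [0.0, 0.2, -0.3]
width: 68.4
gripper_force: 0.0
```

```bash
python3 - <<'E'
from h import *
st(); json.dump(camera_info('wrist'),open('w4.json','w'),default=lambda a:np.array(a).tolist()); save('wrist','w4.png')
im=cv2.imread('pics/w4.png'); c=json.load(open('w4.json'))
h=cv2.cvtColor(im,cv2.COLOR_BGR2HSV)
for n,lo,hi in (('g',(40,80,40),(85,255,255)),('r',(0,150,80),(8,255,255)),('p',(125,60,40),(165,255,255))):
    m=cv2.inRange(h,lo,hi); N,l,s,ce=cv2.connectedComponentsWithStats(m)
    for i in range(1,N):
        if s[i,4]>150: print(n,ce[i].round(1),s[i].tolist(),onz('w',[ce[i]],88,c).round(1))
x,y=proj('w',[[484.5,-287.5,90]],c)[0].astype(int); print(x,y)
x0=max(0,x-100);y0=max(0,y-75);cv2.imwrite('pics/w4c.png',cv2.resize(im[y0:y0+150,x0:x0+200],(800,600),interpolation=cv2.INTER_CUBIC)); print(x0,y0)
E
```

```text
t 13.93 p [ 441.1 -286.1  269.6] rot [ 3.14e+00 -1.00e-03  3.30e-02] F [ 0.05  0.19 -0.3 ] w 68.4 gf 0.0
g [331.1 133.8] [319, 121, 25, 26, 519] [[ 486.4 -290.3   88. ]]
r [331.   77.8] [319, 64, 25, 28, 557] [[ 537.9 -288.3   88. ]]
p [330.6  16.6] [317, 0, 28, 35, 804] [[ 588.8 -286.    88. ]]
328 135
228 60
```

View pics/w4c.png

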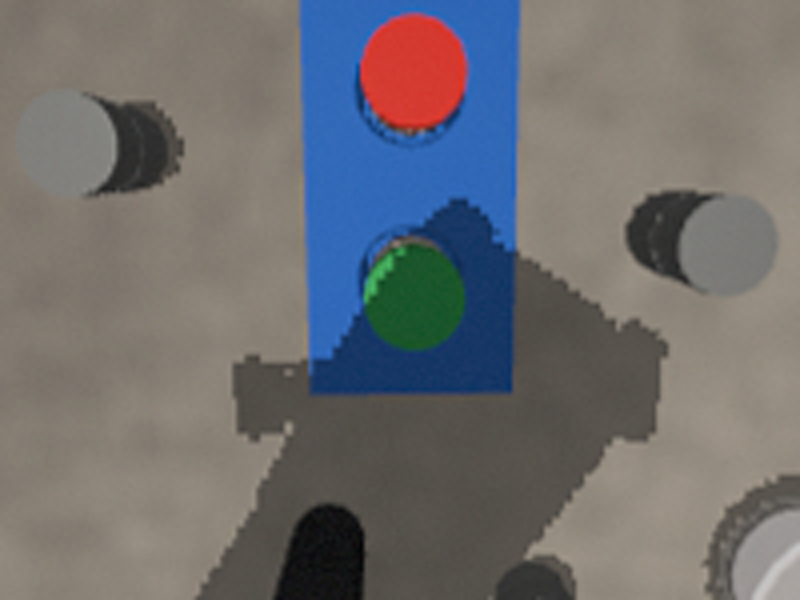

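The crop shows the green cap at (331,134), centred over its hole at the near end of the blue rack, with grey decoys more than 70 mm to either side. Grasping next.

```bash
python3 - <<'E'
from h import *
x,y,w=485.3,-288.6,.04
plan([(465,y,220,w,.7),(x,y,180,w,.6),(x,y,130,w,.6),(x,y,95,w,.6),(x,y,60,w,.6),(x,y,60,w,.6),(x,y,60,w,.2),(x,y,60,w,.2),(x,y,60,w,.2),(x,y,60,w,.2)])
E
```

```text
10 [25.0,2.4,50.0,-0.0,-0.0,-0.008,0.7,45.3,3.1,90.0,-0.0,-0.0,-0.008,0.6,45.3,3.1,140.0,-0.0,-0.0,-0.008,0.6,45.3,3.1,175.0,-0.0,-0.0,-0.008,0.6,45.3,3.1,210.0,-0.0,-0.0,-0.008,0.6,45.3,3.1,210.0,-0.0,-0.0,-0.008,0.6,45.3,3.1,210.0,-0.0,-0.0,-0.008,0.2,45.3,3.1,210.0,-0.0,-0.0,-0.008,0.2,45.3,3.1,210.0,-0.0,-0.0,-0.008,0.2,45.3,3.1,210.0,-0.0,-0.0,-0.008,0.2]
```

Call:
play_rows(deltas=[25,2.4,50,0,0,-0.008,0.7,45.3,3.1,90,0,0,-0.008,0.6,45.3,3.1,140,0,0,-0.008,0.6,45.3,3.1,175,0,0,-0.008,0.6,45.3,3.1,210,0,0,-0.008,0.6,45.3,3.1,210,0,0,-0.008,0.6,45.3,3.1,210,0,0,-0.008,0,45.3,3.1,210,0,0,-0.008,0,45.3,3.1,210,0,0,-0.008,0,45.3,3.1,210,0,0,-0.008,0])

```text
clock: 15.22
eef_pos: [486.8, -289.2, 61.4]
tool_rot: [3.138, -0.003, 0.04]
force: [0.2, 1.8, 6.4]
width: 22.2
gripper_force: 58.9
```

```bash
python3 - <<'E'
from h import *
st()
x,y,w=485.3,-288.6,.04
plan([(x,y,60,w,0),(x,y,75,w,0),(x,y,110,w,0),(x,y,160,w,0),(x,y,200,w,0),(x,y,200,w,0)])
E
```

```text
t 15.22 p [ 486.8 -289.2   61.4] rot [ 3.138e+00 -3.000e-03  4.000e-02] F [0.2  1.84 6.36] w 22.2 gf 58.9
6 [-0.0,-0.0,-0.0,-0.0,-0.0,0.0,0,-0.0,-0.0,-15.0,-0.0,-0.0,0.0,0,-0.0,-0.0,-50.0,-0.0,-0.0,0.0,0,-0.0,-0.0,-100.0,-0.0,-0.0,0.0,0,-0.0,-0.0,-140.0,-0.0,-0.0,0.0,0,-0.0,-0.0,-140.0,-0.0,-0.0,0.0,0]
```

Call:
play_rows(deltas=[0,0,0,0,0,0,0,0,0,-15,0,0,0,0,0,0,-50,0,0,0,0,0,0,-100,0,0,0,0,0,0,-140,0,0,0,0,0,0,-140,0,0,0,0])

```text
clock: 15.98
eef_pos: [487.2, -290.0, 204.1]
tool_rot: [3.135, -0.007, 0.039]
force: [0.0, 0.7, -1.4]
width: 22.5
gripper_force: 59.0
```

```bash
python3 - <<'E'
from h import *
st(); json.dump(camera_info('wrist'),open('w5.json','w'),default=lambda a:np.array(a).tolist()); im=save('wrist','w5.png')
cv2.imwrite('pics/w5c.png',cv2.resize(im[180:400,180:470,::-1],(790,600),interpolation=cv2.INTER_CUBIC))
p=np.array(json.load(open('cmd.json'))[0]); B=np.array([591,50,200])
W=[tuple(p+(B-p)*f)+(.04+.1*f,0) for f in np.linspace(0,1,9)[1:]]; plan(W+W[-1:]*2)
E
```

```text
t 15.97 p [ 487.2 -290.   204.1] rot [ 3.135 -0.007  0.039] F [ 0.02  0.66 -1.35] w 22.5 gf 59.0
10 [14.9,-41.8,-0.0,-0.0,-0.0,-0.012,0,29.8,-83.5,-0.0,-0.0,-0.0,-0.025,0,44.7,-125.3,-0.0,-0.0,-0.0,-0.038,0,59.6,-167.1,0.0,-0.0,-0.0,-0.05,0,74.5,-208.8,0.0,-0.0,-0.0,-0.062,0,89.3,-250.6,-0.0,-0.0,-0.0,-0.075,0,104.2,-292.4,-0.0,-0.0,-0.0,-0.087,0,119.1,-334.1,-0.0,0.0,0.0,-0.1,0,119.1,-334.1,-0.0,0.0,0.0,-0.1,0,119.1,-334.1,-0.0,0.0,0.0,-0.1,0]
```

View pics/w5c.png

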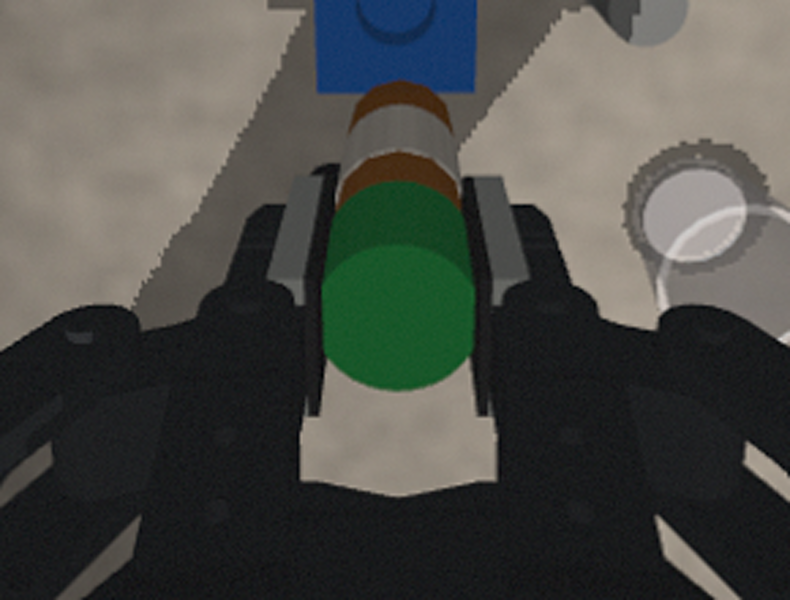

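Vial held upright between the pads; the rack hole behind it is empty. Cap centre is at full-image pixel (326,296).

```bash
python3 - <<'E'
from h import *
c=json.load(open('w5.json')); pos=np.array([487.2,-290.0,204.1]); R=Ro.from_euler('xyz',[3.135,-.007,.039])
k=290/790;k2=220/600
t=lambda u,v,z:R.inv().apply(onz('w',[(180+u*k,180+v*k2)],z,c)[0]-pos).round(2)
z=204.1-51.4
print('captop',t(398,316,z+80),'edges',t(322,316,z+80),t(475,316,z+80),t(398,243,z+80),t(398,390,z+80))
print('base far edge',t(400,81,z),'base sides', t(353,118,z),t(451,118,z))
E
```

```text
captop [ -0.83   0.13 -28.61] edges [ -0.78 -11.15 -28.68] [ -0.88  11.58 -28.53] [ 11.19   0.13 -28.52] [-13.66   0.14 -28.7 ]
base far edge [ 9.36  0.72 51.47] base sides [  0.26 -10.32  51.34] [ 0.2  12.72 51.49]
```

Call:
play_rows(deltas=[14.9,-41.8,0,0,0,-0.012,0,29.8,-83.5,0,0,0,-0.025,0,44.7,-125.3,0,0,0,-0.038,0,59.6,-167.1,0,0,0,-0.05,0,74.5,-208.8,0,0,0,-0.062,0,89.3,-250.6,0,0,0,-0.075,0,104.2,-292.4,0,0,0,-0.087,0,119.1,-334.1,0,0,0,-0.1,0,119.1,-334.1,0,0,0,-0.1,0,119.1,-334.1,0,0,0,-0.1,0])

```text
clock: 17.27
eef_pos: [590.0, 49.0, 198.0]
tool_rot: [3.138, 0.003, 0.139]
force: [-1.0, 0.6, -1.1]
width: 22.3
gripper_force: 59.0
```

```bash
python3 - <<'E'
from h import *
st(); json.dump(camera_info('wrist'),open('w6.json','w'),default=lambda a:np.array(a).tolist()); im=save('wrist','w6.png')
cv2.imwrite('pics/w6c.png',cv2.resize(im[100:320,180:470,::-1],(790,600),interpolation=cv2.INTER_CUBIC))
E
```

```text
t 17.27 p [590.  49. 198.] rot [3.138e+00 3.000e-03 1.390e-01] F [-1.03  0.6  -1.08] w 22.3 gf 59.0
```

View pics/w6c.png

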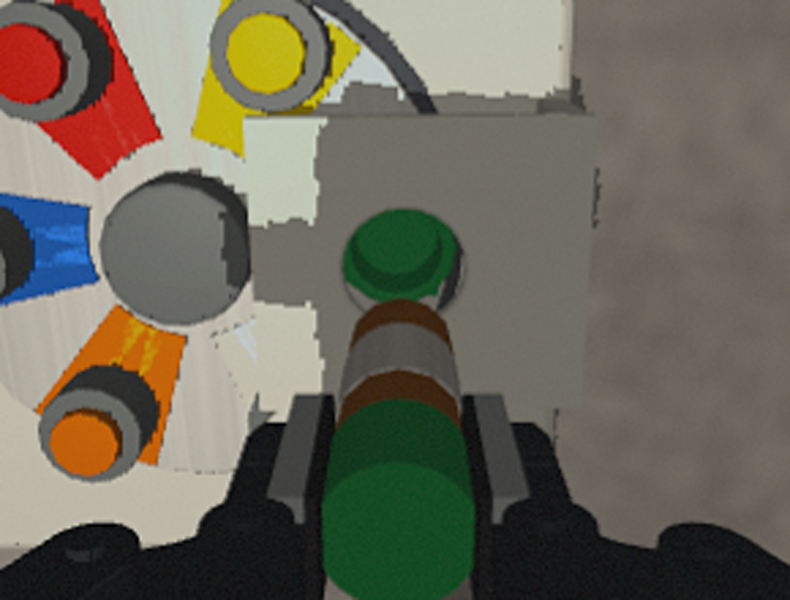

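```bash
python3 - <<'E'
from h import *
c=json.load(open('w6.json')); pos=np.array([590,49,198.]); R=Ro.from_euler('xyz',[3.138,.003,.139])
k=290/790;k2=220/600
t=lambda u,v,z:R.inv().apply(onz('w',[(180+u*k,100+v*k2)],z,c)[0]-pos).round(2)
print('rim',t(397,247,76),'rim far-x edge bottom',t(397,290,76),'floor',t(399,241,55),'win',t(404,263,90),'base top edge',t(402,300,146.6),t(353,335,146.6),t(451,335,146.6))
x,y,w=591,50,.14
plan([(x,y,180,w,0),(x,y,165,w,0),(x,y,150,w,0),(x,y,150,w,0)])
E
```

```text
rim [3.0600e+00 2.0000e-02 1.2199e+02] rim far-x edge bottom [-1.0970e+01  2.0000e-02  1.2203e+02] floor [ -0.47   0.7  143.01] win [  1.89   2.09 108.  ] base top edge [ 9.17  1.16 51.38] [  0.52 -10.34  51.36] [ 0.49 12.7  51.44]
4 [0.0,-0.0,20.0,-0.0,0.0,0.0,0,0.0,-0.0,35.0,-0.0,0.0,0.0,0,0.0,-0.0,50.0,-0.0,0.0,0.0,0,0.0,-0.0,50.0,-0.0,0.0,0.0,0]
```

```bash
python3 - <<'E'
from h import *
for f,(u,v) in (('w3',(329.6,147)),('w6',(326,190))):
    im=cv2.imread(f'pics/{f}.png'); u=int(u)
    print(f,'col',u); 
    for r in range(int(v)-22,int(v)+26): print(r,im[r,u-1:u+2].mean(0).round().astype(int).tolist(),end=' ')
    print(); r=int(v)-(2 if f=='w3' else 0); print('row',r)
    for q in range(u-24,u+28): print(q,im[r-1:r+2,q].mean(0).round().astype(int).tolist(),end=' ')
    print()
E
```

```text
w3 col 329
125 [183, 197, 188] 126 [183, 198, 189] 127 [184, 198, 189] 128 [182, 198, 188] 129 [183, 199, 190] 130 [181, 196, 185] 131 [158, 170, 163] 132 [103, 123, 109] 133 [46, 93, 31] 134 [37, 74, 23] 135 [37, 74, 20] 136 [39, 76, 21] 137 [37, 76, 22] 138 [38, 76, 20] 139 [37, 76, 22] 140 [37, 78, 23] 141 [36, 76, 21] 142 [37, 76, 23] 143 [37, 76, 21] 144 [37, 75, 17] 145 [37, 76, 21] 146 [40, 78, 26] 147 [36, 77, 23] 148 [36, 76, 20] 149 [37, 77, 22] 150 [39, 77, 24] 151 [38, 77, 23] 152 [38, 76, 23] 153 [38, 77, 23] 154 [38, 77, 22] 155 [40, 79, 27] 156 [39, 77, 25] 157 [34, 67, 21] 158 [30, 57, 20] 159 [29, 57, 18] 160 [34, 65, 21] 161 [40, 78, 25] 162 [39, 79, 24] 163 [30, 70, 11] 164 [66, 82, 70] 165 [98, 105, 107] 166 [98, 105, 108] 167 [97, 104, 106] 168 [88, 95, 96] 169 [86, 93, 96] 170 [99, 108, 110] 171 [100, 109, 111] 172 [100, 109, 111] 
row 145
305 [188, 204, 194] 306 [124, 135, 133] 307 [96, 105, 109] 308 [99, 108, 111] 309 [100, 110, 112] 310 [99, 109, 112] 311 [99, 109, 111] 312 [100, 109, 112] 313 [90, 100, 100] 314 [60, 84, 60] 315 [37, 72, 23] 316 [27, 52, 15] 
[... 1761 characters left out ...]
, 77, 22] 314 [38, 76, 20] 315 [37, 77, 20] 316 [39, 77, 22] 317 [36, 77, 20] 318 [39, 78, 24] 319 [36, 76, 19] 320 [36, 77, 19] 321 [39, 78, 24] 322 [38, 78, 23] 323 [37, 76, 23] 324 [37, 77, 19] 325 [36, 76, 20] 326 [37, 76, 21] 327 [38, 78, 23] 328 [38, 77, 22] 329 [38, 77, 22] 330 [37, 77, 21] 331 [35, 77, 20] 332 [39, 78, 24] 333 [37, 77, 22] 334 [37, 76, 20] 335 [36, 76, 19] 336 [35, 76, 18] 337 [39, 78, 25] 338 [37, 76, 18] 339 [34, 69, 20] 340 [28, 56, 20] 341 [25, 49, 17] 342 [32, 66, 17] 343 [36, 75, 23] 344 [36, 75, 19] 345 [33, 75, 17] 346 [34, 73, 17] 347 [36, 49, 31] 348 [44, 43, 43] 349 [70, 74, 76] 350 [93, 102, 104] 351 [101, 110, 113] 352 [101, 110, 113] 353 [101, 109, 112]
```

Call:
play_rows(deltas=[0,0,20,0,0,0,0,0,0,35,0,0,0,0,0,0,50,0,0,0,0,0,0,50,0,0,0,0])

```text
clock: 17.82
eef_pos: [590.0, 49.3, 147.7]
tool_rot: [3.139, 0.003, 0.139]
force: [0.6, -0.9, -0.3]
width: 22.3
gripper_force: 59.0
```

```bash
cat >> h.py <<'E'
def amap(f,x0,x1,y0,y1):
    im=cv2.imread(f'pics/{f}.png').astype(int)
    for r in range(y0,y1):
        s=''
        for q in range(x0,x1):
            b,g,rr=im[r,q]
            s+= 'B' if rr>g+12 and rr>b+20 else ('G' if g>72 else 'g') if g>rr+25 else ('#' if max(b,g,rr)<60 else '.')
        print(r,s)
E
python3 - <<'E'
from h import *
s=st(); json.dump(camera_info('wrist'),open('w7.json','w'),default=lambda a:np.array(a).tolist()); save('wrist','w7.png')
c=json.load(open('w7.json')); R=Ro.from_euler('xyz',s['tool_rot'])
for q in ([11.2,0,51.4],[-.8,12,51.4],[-.8,-12,51.4]): print(proj('w',[s['eef_pos']+R.apply(q)],c)[0].round(1),end='')
amap('w7',296,362,182,232)
E
```

```text
t 17.82 p [590.   49.3 147.7] rot [3.139e+00 3.000e-03 1.390e-01] F [ 0.56 -0.89 -0.29] w 22.3 gf 59.0
[325.7 206.9][344.4 224.7][307.  224.7]182 ..................................................................
183 ..................................................................
184 ..................................................................
185 ..................................................................
186 ..................................................................
187 ..................................................................
188 ..................................................................
189 ..................................................................
190 ..................................................................
191 ..................................................................
192 ..................................................................
193 ..................................................................
194 ...........................GGGGGGGGGGGG...........................
195 ........................GGGGGGG
[... 1891 characters left out ...]
..GGGGGG#BBBB..........................BBBB#GGG#####.........
223 .........GGGG#BB..............................BBBgG#####..........
224 ..........GGG#BB...............................BBgg#####..........
225 ...........Gg#B.................................B#######..........
226 ...........G#B...................................######...........
227 .................................................B#####...........
228 ..................................................####............
229 ..................................................####............
230 ...................................................###............
231 ...................................................##.............
```

```bash
python3 - <<'E'
from h import *
c=json.load(open('w7.json')); pos=np.array([590,49.3,147.7]); R=Ro.from_euler('xyz',[3.139,.003,.139])
t=lambda u,v,z:R.inv().apply(onz('w',[(u,v)],z,c)[0]-pos).round(2)
print('base edge',t(327.5,209.5,96.3),'rim',t(326,209.5,76),'rim L/R',t(305,209.5,76),t(347,209.5,76))
print(json.load(open('cmd.json')))
E
```

```text
base edge [ 9.56  1.14 51.37] rim [ 2.84  0.21 71.69] rim L/R [  2.86 -14.45  71.65] [ 2.83 14.88 71.73]
[[590.981196380244, 49.960940829757924, 150.0], [0.9975510002532797, 0.06994284733753278, 3.7939733146024276e-18, 6.111468909470725e-17]]
```

Call:
play_rows(deltas=[2,-0.6,0,0,0,0,0,4,-1.2,0,0,0,0,0,4,-1.2,5,0,0,0,0,4,-1.2,10,0,0,0,0,4,-1.2,14,0,0,0,0,4,-1.2,14,0,0,0,0])

```text
clock: 18.62
eef_pos: [594.5, 51.5, 134.5]
tool_rot: [3.139, 0.001, 0.14]
force: [-0.2, 0.3, 0.4]
width: 22.5
gripper_force: 59.0
```

```bash
python3 - <<'E'
from h import *
s=st(); json.dump(camera_info('wrist'),open('w8.json','w'),default=lambda a:np.array(a).tolist()); save('wrist','w8.png')
amap('w8',296,362,198,238)
E
```

```text
t 18.62 p [594.5  51.5 134.5] rot [3.139e+00 1.000e-03 1.400e-01] F [-0.19  0.25  0.38] w 22.5 gf 59.0
198 ..................................................................
199 ..................................................................
200 ..................................................................
201 ..................................................................
202 ..................................................................
203 ..................................................................
204 ..................................................................
205 ..................................................................
206 ..................................................................
207 .................................GGGGG............................
208 ...........................GGGGGGGGGGGGGGGGG......................
209 .........................GGggg##.ggGGGGGGGGGGGGG..................
210 .......................Ggg###BBBBBB#.ggGGGGGGGGGgG................
211 .....................g###BBBBBBBBBBBBBB#.GGGGGGGGggG..............
212
[... 1142 characters left out ...]
...GGGg.....................................B#ggGGGGGG##.....
229 ........GGGg......................................#gggGGGGg##.....
230 .......GGGGG......................................#ggGGGGGg##.....
231 .......GGGG........................................gGGGGGG##......
232 .......GGGG........................................gGGGGGG##......
233 .......GGGG.........................................GGGGGg##......
234 ........GG..........................................GGGGg###......
235 .........G...................BBB....................GGGG###.......
236 .........................BBBBBBBBBB.................GGG####.......
237 .....................BBBBBBBBBBBBBBBBBBB............GGg####.......
```

Aligned to within about 1 px. Lowering gently.

Call:
play_rows(deltas=[-0.3,0.6,0,0,0,0,0,-0.3,0.6,2.5,0,0,0,0,-0.3,0.6,5,0,0,0,0,-0.3,0.6,7.5,0,0,0,0,-0.3,0.6,10,0,0,0,0,-0.3,0.6,12,0,0,0,0,-0.3,0.6,12,0,0,0,0])

```text
clock: 19.55
eef_pos: [594.6, 50.9, 122.9]
tool_rot: [3.139, 0.0, 0.14]
force: [-1.3, -0.1, -1.2]
width: 22.2
gripper_force: 59.0
```

Call:
play_rows(deltas=[0,0,2,0,0,0,0,0,0,4,0,0,0,0,0,0,6,0,0,0,0,0,0,8,0,0,0,0,0,0,8,0,0,0,0])

```text
clock: 20.18
eef_pos: [594.6, 50.9, 114.9]
tool_rot: [3.139, 0.0, 0.14]
force: [-0.8, -1.4, -0.9]
width: 22.1
gripper_force: 59.0
```

Base at about 63.5 mm and free, so it is inside the bore. On to the floor.

Call:
play_rows(deltas=[0,0,2,0,0,0,0,0,0,4,0,0,0,0,0,0,6,0,0,0,0,0,0,7,0,0,0,0,0,0,7,0,0,0,0])

```text
clock: 20.8
eef_pos: [594.7, 50.9, 107.9]
tool_rot: [3.139, 0.0, 0.14]
force: [-0.5, -0.2, -0.6]
width: 22.3
gripper_force: 59.0
```

Call:
play_rows(deltas=[0,0,0.7,0,0,0,0,0,0,1.4,0,0,0,0,0,0,2.1,0,0,0,0,0,0,2.8,0,0,0,0,0,0,2.8,0,0,0,0])

```text
clock: 21.42
eef_pos: [594.9, 50.8, 106.4]
tool_rot: [3.139, -0.001, 0.14]
force: [-3.1, -0.8, 8.5]
width: 22.6
gripper_force: 60.2
```

Standing home: z 106.4 with 8.5 N on the floor. Release.

Call:
play_rows(deltas=[-1,0,-1.5,0,0,0,0,-1,0,-1.5,0,0,0,0.4,-1,0,-1.5,0,0,0,0.5,-1,0,-1.5,0,0,0,0.6,-1,0,-1.5,0,0,0,0.6])

```text
clock: 22.05
eef_pos: [593.8, 50.8, 106.7]
tool_rot: [3.139, -0.0, 0.14]
force: [-0.7, -0.1, -0.5]
width: 51.5
gripper_force: 0.0
```

Call:
play_rows(deltas=[0,0,-10,0,0,0,0.6,0,0,-30,0,0,0,0.6,0,0,-60,0,0,0,0.6,0,0,-110,0,0,0,0.6,-30,0,-160,0,0,0,0.7,-30,0,-160,0,0,0,0.7,-30,0,-160,0,0,0,0.7])

```text
clock: 22.92
eef_pos: [563.9, 47.0, 267.0]
tool_rot: [3.14, -0.001, 0.14]
force: [-0.3, -0.4, -0.3]
width: 59.7
gripper_force: 0.0
```

```bash
python3 - <<'E'
from h import *
s=st(); c=camera_info('wrist'); save('wrist','w9.png'); im=cv2.imread('pics/w9.png'); h=cv2.cvtColor(im,cv2.COLOR_BGR2HSV)
n,l,S,ce=cv2.connectedComponentsWithStats(cv2.inRange(h,(40,80,40),(85,255,255)))
for i in range(1,n):
    if S[i,4]>100: print(ce[i].round(1),S[i].tolist(),onz('w',[ce[i]],135,c).round(1), onz('w',[(S[i,0],ce[i][1]),(S[i,0]+S[i,2],ce[i][1])],135,c).round(1).tolist())
print(proj('w',[[592.5,50,135],[592.5,50,57]],c)); u,v=ce[1+np.argmax(S[1:,4])].astype(int); amap('w9',u-34,u+34,v-40,v+30)
E
```

```text
t 22.93 p [563.9  47.  267. ] rot [ 3.14e+00 -1.00e-03  1.40e-01] F [-0.26 -0.39 -0.35] w 59.7 gf 0.0
[328.  154.6] [311, 136, 34, 36, 864] [[596.1  49.2 135. ]] [[594.1, 63.5, 135.0], [598.1, 34.8, 135.0]]
[[326.44900931 158.55053014]
 [326.09432061 146.84249993]]
114 ....................................................................
115 ....................................................................
116 ....................................................................
117 ....................................................................
118 ....................................................................
119 ....................................................................
120 ....................................................................
121 ....................................................................
122 ....................................................................
123 ....................................................................
124 ....................................................................
125 ...........................
[... 3575 characters left out ...]
...........................................
175 ....................................................................
176 ....................................................................
177 ....................................................................
178 ....................................................................
179 ....................................................................
180 ....................................................................
181 ....................................................................
182 ....................................................................
183 ....................................................................
```

The vial stands upright and concentric in the cup, inside the window, and the gripper is clear. Handing in.

```bash
python3 -c "
from cell import *
print(finish_job())"
```

```text
the job is handed in; nothing more can be done
None
```

The job is handed in. The carousel was held on its stop with about 11 N for roughly 0.9 s (handle force less drag). The green vial was released fully home in the green cup, which still showed in the window. `finish_job` gave no verdict, so the judged result isn't known.

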